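# Bolt the tilting board holder and index its jaw onto the circuit board

## Robot

A 7-joint arm with a two-finger parallel gripper is mounted at the origin on the work surface. World frame = base frame: x ahead of the robot, y to its left, z up, the work surface at z = 0. Lengths are in m, angles in rad, forces in N, time in s.
With the tool pointing down it reaches from about 0.425 to 0.825 m from the base axis. Payload 3.6 kg.
Tool frame: the origin (TCP) lies between the finger pads, 19 mm behind the fingertips; this is the grasp point; z points along the fingers, y is the line along which they close (so a half turn about z gives the same grasp; the last joint's range is limited). The gripper opens to 85 mm and grips with 20 to 120 N. Pads are 22 mm wide; open, the fingers measure 114 mm over their backs; the gripper's body (76 mm by 85 mm) begins 54 mm behind the grasp point. The pads swing forward as they close: fully open they stand 13 mm farther back than shut.
Start: joints at [1.317, 0.615, -0.013, 1.423, 0.008, 1.103, -0.04], TCP at [0.146, -0.633, 0.25] pointing down, gripper open.
Joint ranges: [-3.12, 3.12], [-0.3, 2.06], [-1.34, 1.32], [0.26, 2.42], [-1.36, 4.5], [0.01, 1.98], [-2.84, 2.84]. Speed limits (rad/s): [2.79, 2.79, 3.14, 3.14, 3.14, 3.14, 3.14].

## Interface

Orientations are given as a unit quaternion [w, x, y, z].
In Python, from rig import arm gives the robot as it stands. The module is installed in compiled form; this text tells all that it offers.
- The arm moves only by the shell command python3 -m crank 'ROWS'. ROWS is JSON, a list of rows, each a list of 7 numbers: the turn, a rotation vector about the tool's x, y, z in degrees, then the shift along the tool's x, y, z in mm, then the opening, from -1 (shut) to 1 (fully open). A call has 1 to 8 rows; each row is the pose to reach, as a shift and turn from the pose commanded when the call began, along the tool's axes at that moment; what a row does not reach only later rows make up. A row lasts 1/12 s, in which the tool goes at most 41.7 mm and 7.16 degrees, less where a joint would pass 70% of its speed; a pose out of reach is approached as far as the arm can. A call with a gripper value outside its range is refused whole. The fingers move at their own pace and stop on an object; the grip force is fixed at half the most. Time passes only in rows, so rows that repeat a pose let the fingers close. It gives the time, the measured TCP pose, the force, the opening and the grip force at its end, in the units of the state.
- arm.get_obs(): the state, without advancing time (a new reading comes with each control period).
- arm.read_camera(name): name is "scene" or "top" or "wrist"; returns the picture (420x560x3 uint8, red, green, blue); there is no depth.
- arm.calibration(name): a dict with "fx", "fy", "cx", "cy" (pixels), "dist_coeffs" ([k1, k2, p1, p2, k3] as OpenCV has them; the pictures are not rectified), "xyz" and "rotation" of the camera in the world. Camera axes: x right, y up, looking along -z (the intrinsics and any distortion apply to the point x, -y, -z); pixel columns grow to the right and rows downward; lengths in m; the calibration is good to about 2 mm. A picture is of the moment at which its call begins: read the wrist's pose just before it. calibration takes no time and is no camera call; for the wrist camera it gives the pose at the moment of the call.
- arm.close_job(): hands the job in; it is judged then, once.
The state is a dict: "clock": time; "joint_pos": joint angles; "joint_vel": joint speeds; "joint_efforts": joint torques, N m; "tool_pos": TCP position; "tcp_rot": TCP orientation; "force": force on the tool from outside, world axes, zero at the start; "wrist_torque": the same for the moment, N m; "gripper_width": finger opening in m; "grip_force": force on a finger pad.
Only numpy, scipy, OpenCV 4.12 (cv2) and the standard library are available. Lean on these libraries where they do the work, as an engineer would, in place of code of your own. Each camera call takes 0.05 s, during which the arm holds its last target. There are 200 camera calls.

## Task

Get the circuit board held in the tilting board holder: first slide the tilt-lock bolt fully home into its keeper so the cradle cannot tip, then grip the red plunger knob on the sliding jaw, pull it up, slide the jaw one hole towards the board and let the pin drop fully home in that next hole, with the board's edge under the jaw's lip. Do not go past that hole, keep the cradle level, and leave the board in its seat and the other things on the bench alone. Finish while still gripping the knob with the pin fully home: do not let go, I will then tighten the jaw's side screw.

Things in the scene. Friction and masses are not known exactly. Their poses are not given: they have to be found in the camera images.
- holder: board holder fixed to bench: dark base 200 x 425 mm, end brackets at its y = -165 and +165 mm (98 mm high), bolt shelf outside the -y one. Between them the cradle: a perforated square bar with a blue fixed jaw near its -y end and a blue sliding jaw towards +y. Origin: on the bench below the middle of the bar; x across the bar to the board, y along the bar, z up; yaw -0.32 to 0.32 rad
- cradle_tilt (a joint): tilt of the cradle about its pivot, the bar's axis, 75 mm above the bench (rad): 0 level on its rest, growing as the jaw arms (which point to the holder's +x) rise; light friction, starts level. The bar is aluminium, 25 x 25 x 300 mm, with holes along its top
- bolt_handle (a point): grip centre of the bolt's handle, 149 mm above the bench: an upright black knob 16 mm across, spanning 135 to 163 mm, on an 8 mm stem. It moves with the bolt between two steel staples, 23 mm wide, tops 128 mm above the bench: the one towards the keeper is 10 mm from the knob's axis when the bolt is home, the other 16 mm from it when drawn back
- bolt_slide (a joint): travel of the bolt (m), growing as it slides to the holder's +y into the keeper, an upright steel plate on the cradle (top 130 mm above the bench) with a 13 mm eye: 0 drawn back, 0.030 fully home at its stop. Starts 0 to 0.008, out of the keeper; the 10 mm rod's tip enters it at about 0.018. About 2 N of friction; it stays where it is left
- plunger: the indexing plunger on the sliding jaw: red knob and steel pin in one; origin on its upright axis at the underside of the knob, 107.5 mm above the bench with the pin home
- knob (a point): grip centre of the red plunger knob, 120.5 mm above the bench with the pin home: upright cylinder 26 mm in diameter, spanning 107.5 to 131.5 mm. Below it a 20 mm steel boss stands on the blue sleeve of the jaw, whose top (37 mm across, 60 mm along the bar) is 93.5 mm above the bench. Moves with the jaw and rises with the pin
- pin_lift (a joint): lift of the plunger's pin and knob (m): 0 home in a hole, 0.014 upper stop. The round-nosed 8 mm pin reaches 9 mm into the 10 mm holes of the bar: raise it over 0.010 to slide freely; resting on the bar between holes it reads about 0.009. A spring pushes it down, 5 N at home, 8.5 N at the stop
- jaw_slide (a joint): travel of the sliding jaw along the bar (m), growing towards the board, in the holder's -y direction: 0 at the start with the pin in its hole, 0.025 at the next hole (holes are 25 mm apart). About 2 N of friction once the pin is raised
- jaw_lip (a point): middle of the free edge of the sliding jaw's upper lip, on top, 79 mm above the bench. The lip is 5 mm thick, its underside 5 mm above the ledge that the board lies on
- board: green circuit board 100 mm (x) by 160 mm (y) by 2.4 mm, parts on it up to 13.4 mm high, lying loose and level on the ledges of both jaws, one short edge already under the fixed jaw's lip. Origin: middle of its underside, 69 mm above the bench; axes parallel to the holder's. At the next hole the sliding jaw's lip covers about 4 mm of its other edge
- multimeter: bystander: yellow multimeter on its back on the bench, 185 x 90 x 48 mm; origin: middle of its underside
- red_bin: bystander: open red parts bin 150 x 100 x 65 mm on the bench; origin: middle of its underside
- screwdriver: bystander: orange-handled screwdriver, 190 mm long, lying on the bench; origin: under its middle
- solder_reel: bystander: grey solder reel with a blue label on top, standing on end, 54 mm in diameter, 46 mm high; origin: middle of its underside
Not all that is in view belongs to the job. Leave any blue or yellow look-alike of the board alone.

How it is judged:
On the way, in this order (a step that is already met when the one before it is completed fails the run):
1. the bolt is home in its keeper while the jaw is still locked in its first hole (value of joint bolt_slide above 0.026 m and value of joint jaw_slide below 0.005 m and value of joint pin_lift below 0.003 m), for 0.1 s.
2. the plunger is pulled out of the first hole by the fingers, the bolt still home (value of joint pin_lift above 0.0075 m and value of joint jaw_slide below 0.01 m and value of joint bolt_slide above 0.026 m and contact force between the fingers and plunger above 1 N), for 0.05 s.
At the end, for the whole second after the job is handed in: Fingers grip the knob (over 3 N, TCP within 22 mm of its centre), pin home (lift under 2.5 mm) in the next hole (jaw 25 mm, give or take 3), bolt over 26 of its 30 mm, cradle level within 0.05 rad, board level in its seat (8 mm across, -7/+5 mm along, -4/+5 mm high) (value of joint pin_lift below 0.0025 m and value of joint jaw_slide between 0.022 and 0.028 m and value of joint bolt_slide above 0.026 m and value of joint cradle_tilt below 0.05 rad and contact force between the fingers and plunger above 3 N and distance between the grasp point and knob below 0.022 m and x of board in the frame of holder between 0.07 and 0.086 m and y of board in the frame of holder between -0.041 and -0.029 m and z of board in the frame of holder between 0.065 and 0.074 m and angle between board's own z axis and vertical below 0.06 rad); the arm keeps its last pose, push and grip.
It fails at once if the jaw goes past the next hole (value of joint jaw_slide above 0.036 m).
It fails at once if the cradle is tipped (value of joint cradle_tilt above 0.15 rad).
It fails at once if the multimeter, bin, screwdriver or solder reel is moved by more than 30 mm (distance of any of multimeter, red_bin, screwdriver, solder_reel from where it was at the start of the episode above 0.03 m).
It also fails if it takes over 43 s, if anything falls off the work surface, if the arm or the gripper's body presses on something with over 40 N, if the wrist force passes 120 N, or if a joint passes its speed limit or range.

## Working session

There is one attempt and no reset: what is moved stays moved. The work goes in short steps, Python scripts to look and compute and a shell command to move; the robot and the scene stay as the last step left them, time stands still between calls to the robot, and variables do not carry over. Pictures are saved under pics/ and viewed, at most 10 in all, crops included, and the job is handed in when it is done.

```bash
mkdir -p pics
cat > h.py <<'E'
import numpy as np, cv2
from rig import arm
from scipy.spatial.transform import Rotation as R
def rot(c):
    r=np.array(c["rotation"],float)
    return r if r.shape==(3,3) else R.from_quat(np.r_[r.ravel()[1:],r.ravel()[0]]).as_matrix()
def ray(c,uv):
    K=np.array([[c["fx"],0,c["cx"]],[0,c["fy"],c["cy"]],[0,0,1.]])
    p=cv2.undistortPoints(np.array(uv,float).reshape(-1,1,2),K,np.array(c["dist_coeffs"],float)).reshape(-1,2)
    d=np.c_[p[:,0],-p[:,1],-np.ones(len(p))]@rot(c).T
    return np.array(c["xyz"]),d
def plane(c,uv,z):
    o,d=ray(c,uv); return o+d*((z-o[2])/d[:,2])[:,None]
def save(name,cam):
    im=arm.read_camera(cam); cv2.imwrite(f"pics/{name}.png",im[:,:,::-1]); return im
E
python3 - <<'E'
from h import *
for n in("scene","top"):
    save(n,n); c=arm.calibration(n); print(n,c)
a=cv2.imread("pics/scene.png");b=cv2.imread("pics/top.png")
o=arm.get_obs();print(o["clock"],o["tool_pos"],o["tcp_rot"],o["force"],o["gripper_width"])
E
```

```text
scene {'fx': 403.9185351763864, 'fy': 403.9185351763864, 'cx': 278.5027848431712, 'cy': 211.98141530958378, 'dist_coeffs': array([-0.00083402,  0.        ,  0.        ,  0.        ,  0.        ]), 'xyz': array([ 1.05996522, -0.34862253,  0.73837583]), 'rotation': array([0.80774148, 0.35477793, 0.19122766, 0.43025377])}
top {'fx': 392.72305110063485, 'fy': 392.72305110063485, 'cx': 275.3910665080879, 'cy': 208.31251537529306, 'dist_coeffs': array([-0.00223104,  0.        ,  0.        ,  0.        ,  0.        ]), 'xyz': array([0.35192502, 0.029619  , 1.11421902]), 'rotation': array([ 0.70724505,  0.04983307, -0.05653807, -0.70293993])}
0.1 [ 0.14601953 -0.63271511  0.24894317] [-1.16470900e-03  9.93576063e-01  1.13160211e-01 -1.31493906e-04] [-0.04996046  1.07334364 -0.28544295] 0.08561699446522256
```

View pics/top.png

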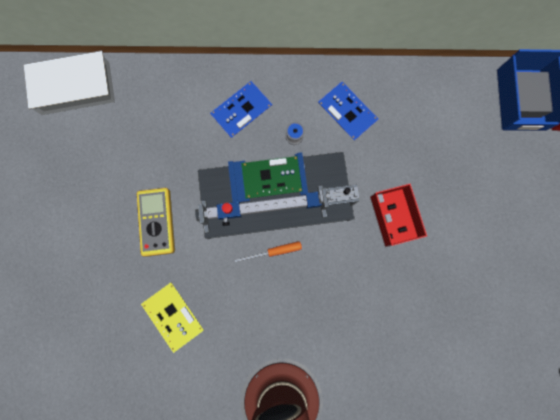

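View pics/scene.png

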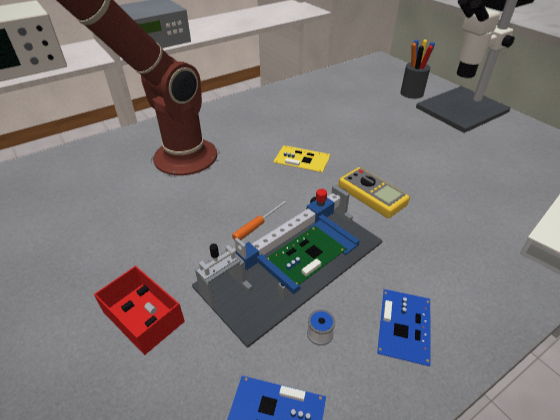

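The top view shows the red plunger knob at (227,208), the upright black bolt handle at (347,191), and the green board at (272,177). In the scene view they are at (321,195), (214,250) and (305,255).
- Could be taken for the red knob: the red bin (398,215) and the multimeter jack (146,247).
- Could be taken for the bolt handle: the jaw's black side screw (226,222) and the multimeter dial (153,228).
- Could be taken for the board: the blue boards (241,109) and (348,110), and the yellow board (172,317).

I choose the knob and handle that sit on the holder. Next I check them in a crop and measure.

Run:
```python
from h import *
t=cv2.imread("pics/top.png");s=cv2.imread("pics/scene.png")
a=cv2.resize(t[145:240,190:370],(800,422),interpolation=cv2.INTER_CUBIC)
cv2.imwrite("pics/crop.png",a)
b=cv2.resize(s[180:300,190:370],None,fx=4.4,fy=4.4,interpolation=cv2.INTER_CUBIC);cv2.imwrite("pics/crop2.png",b)
def blob(im,kind,box):
    x0,y0,x1,y1=box; h=cv2.cvtColor(im[y0:y1,x0:x1],cv2.COLOR_BGR2HSV)
    if kind=="red": m=((h[...,0]<8)|(h[...,0]>172))&(h[...,1]>150)&(h[...,2]>70)
    else: m=h[...,2]<50
    n,l,st,ce=cv2.connectedComponentsWithStats(m.astype(np.uint8))
    i=1+np.argmax(st[1:,4]); print(kind,st[i]+[x0,y0,0,0,0],ce[i]+[x0,y0]); return ce[i]+[x0,y0]
ct,cs=arm.calibration("top"),arm.calibration("scene")
def tri(u,v):
    o1,d1=ray(ct,u);o2,d2=ray(cs,v);d1=d1[0];d2=d2[0]
    k=np.linalg.lstsq(np.c_[d1,-d2],o2-o1,rcond=None)[0];p,q=o1+k[0]*d1,o2+k[1]*d2
    print("tri",p,q,np.linalg.norm(p-q))
kt=blob(t,"red",(215,198,240,218));ks=blob(s,"red",(308,182,335,208))
bt=blob(t,"blk",(338,183,357,199));bs=blob(s,"blk",(205,240,222,260))
tri(kt,ks);tri(bt,bs)
print("knob top",plane(ct,kt,.128),"sc",plane(cs,ks,.1205),"bolt",plane(ct,bt,.155),plane(cs,bs,.149))
```

```text
red [222 203  10  10  78] [226.69230769 207.61538462]
red [316 189  11  14 125] [320.888 195.144]
blk [344 188   5   6  19] [346.15789474 190.73684211]
blk [210 244   9  14  98] [213.84693878 250.53061224]
tri [0.50398808 0.14534869 0.11845668] [0.50279937 0.1435038  0.11806074] 0.002230115868107129
tri [ 0.5446581  -0.15684035  0.1466972 ] [ 0.54389416 -0.15843233  0.14685182] 0.0017725381574873464
knob top [[0.50253072 0.14423955 0.128     ]] sc [[0.50499032 0.14156862 0.1205    ]] bolt [[ 0.54300415 -0.15524025  0.155     ]] [[ 0.54576833 -0.15912303  0.149     ]]
```

View pics/crop.png

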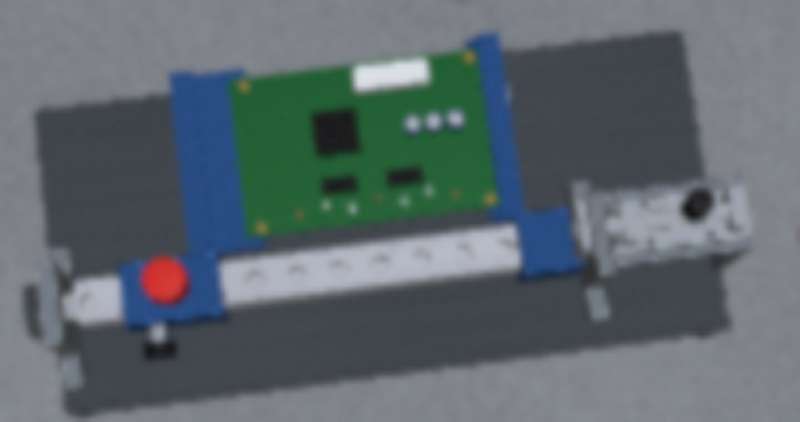

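View pics/crop2.png

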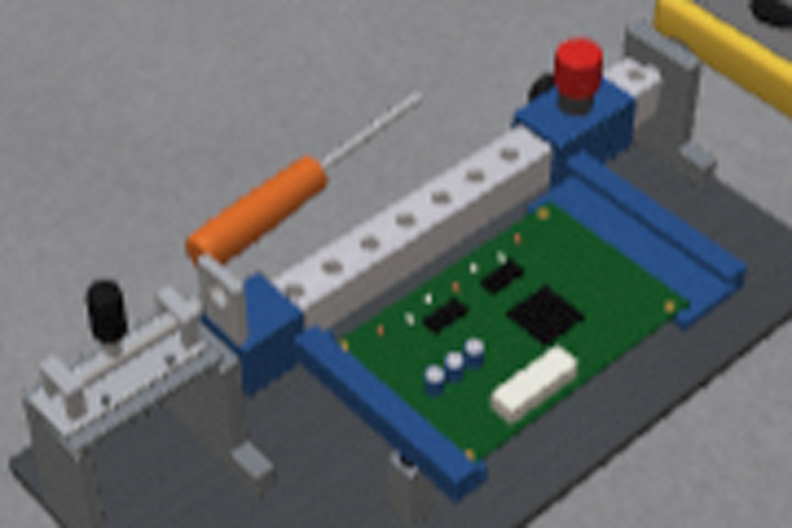

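The crops confirm the choices. The red knob stands on the blue sleeve (crop 165,280), and the black upright knob sits on the bolt between its staples (crop 697,205). They measure about (0.504, 0.143) and (0.544, -0.158), giving a yaw of about 0.133. I'll close the fingers across the bar for both grasps.

```bash
python3 -m crank '[[0,0,-84,495,-374,0,1],[0,0,-84,495,-374,0,1],[0,0,-84,495,-374,0,1],[0,0,-84,495,-374,0,1],[0,0,-84,495,-374,0,1],[0,0,-84,495,-374,0,1],[0,0,-84,495,-374,0,1],[0,0,-84,495,-374,0,1]]'
cat >> h.py <<'E'
def to(p,a=None):
    "shift in tool mm and turn about tool z (deg) to world p with tool-x heading a"
    o=arm.get_obs();q=np.array(o["tcp_rot"]);M=R.from_quat(np.r_[q[1:],q[0]]).as_matrix()
    x=M[:,0];h=np.arctan2(x[1],x[0])
    print("t",round(o["clock"],2),"pos",np.round(o["tool_pos"],4),"F",np.round(o["force"],1),"w",round(o["gripper_width"],4),"tilt",np.round(np.degrees(M[:2,2]),2),
     "shift",np.round(1000*M.T@(np.array(p)-o["tool_pos"]),1),"turn",None if a is None else round(-np.degrees((a-h+np.pi)%(2*np.pi)-np.pi),1))
E
python3 -c "
from h import *
to([.544,-.1575,.25],1.704)"
```

```text
clock: 0.77
tool_pos: [0.3607, -0.3759, 0.2499]
tcp_rot: [-0.0, 0.816, 0.578, -0.0]
force: [-0.1, -1.3, 0.5]
gripper_width: 0.0854
grip_force: 0.0
t 0.77 pos [ 0.3607 -0.3759  0.2499] F [-0.1 -1.3  0.5] w 0.0854 tilt [-0.03  0.01] shift [ 2.668e+02  1.005e+02 -2.000e-01] turn -27.0
```

```bash
python3 -m crank '[[0,0,-27,265,100,0,1],[0,0,-27,265,100,0,1],[0,0,-27,265,100,0,1],[0,0,-27,265,100,0,1],[0,0,-27,265,100,0,1],[0,0,-27,265,100,0,1],[0,0,-27,265,100,0,1],[0,0,-27,265,100,0,0]]' >/dev/null
python3 -c "
from h import *
to([.544,-.1575,.25],1.704)
c=arm.calibration('wrist');save('w1','wrist');print(c)"
```

```text
t 1.43 pos [ 0.5481 -0.1524  0.2502] F [-0.6  0.6  0.1] w 0.0752 tilt [0.25 0.41] shift [-4.5 -4.7  0.1] turn 0.4
{'fx': 305.4312853739853, 'fy': 305.4312853739853, 'cx': 278.0318494827982, 'cy': 201.92126740179597, 'dist_coeffs': array([-0.04017935,  0.        ,  0.        ,  0.        ,  0.        ]), 'xyz': array([ 0.53763775, -0.08021803,  0.37516524]), 'rotation': array([ 0.98763022, -0.14042772, -0.01206683,  0.06870956])}
```

View pics/w1.png

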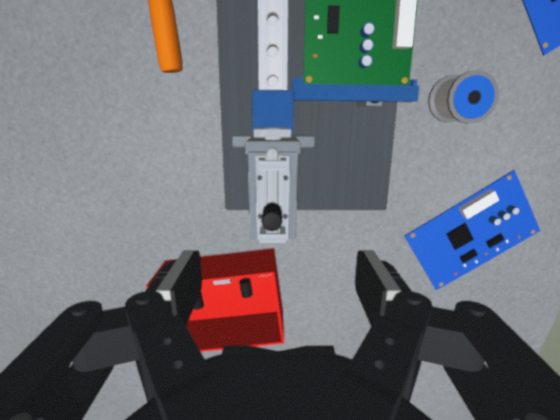

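The wrist view shows the bolt knob at (271,215) between its staples, with the keeper plate at (272,147). The bar holes are at (272,17), (272,48) and (272,80). Nothing stands in the fingers' way above the bin.

Run:
```python
from h import *
to([.544,-.1575,.25],1.704)
c=arm.calibration('wrist')
im=arm.read_camera('wrist')
h=cv2.cvtColor(im,cv2.COLOR_RGB2HSV)
m=(h[195:240,255:290,2]<60).astype(np.uint8)
n,l,st,ce=cv2.connectedComponentsWithStats(m);i=1+np.argmax(st[1:,4]);print(st[i]+[255,195,0,0,0],ce[i]+[255,195])
print("bolt",plane(c,[ce[i]+[255,195]],.151))
# bar edges at several rows
for r in (5,30,60,80):
    v=im[r,230:310].astype(int).min(1);w=np.where(v>140)[0]+230;print(r,w.min(),w.max())
    P=plane(c,[[w.min(),r],[w.max(),r]],.0875);print(P.mean(0),np.linalg.norm(P[0]-P[1]))
```

```text
t 1.48 pos [ 0.5457 -0.1567  0.2498] F [-0.8 -0.7 -0.6] w 0.0686 tilt [0.06 0.19] shift [-0.6 -1.8 -0.2] turn 0.2
[266 199  20  26 316] [276.90822785 210.71518987]
bolt [[ 0.54507463 -0.1562384   0.151     ]]
5 261 291
[0.52272723 0.00208618 0.0875    ] 0.025067896598356846
30 262 290
[ 0.52528682 -0.01693997  0.0875    ] 0.02379938096308028
60 262 290
[ 0.52846276 -0.04055866  0.0875    ] 0.02431953561759501
80 262 290
[ 0.53065099 -0.05683842  0.0875    ] 0.024689838233093918
```

```bash
python3 -m crank '[[0,0,0,0,-1,30,0],[0,0,0,0,-1,60,0],[0,0,0,0,-1,85,0],[0,0,0,0,-1,98,0],[0,0,0,0,-1,98,0],[0,0,0,0,-1,98,0]]' >/dev/null
python3 -c "
from h import *
to([.5445,-.157,.152],1.7044)
save('w2','wrist')"
```

```text
t 2.03 pos [ 0.5414 -0.1639  0.1515] F [-0.8 -0.2  0.9] w 0.0427 tilt [-0.13 -0.03] shift [ 6.5  3.9 -0.5] turn -0.5
```

View pics/w2.png

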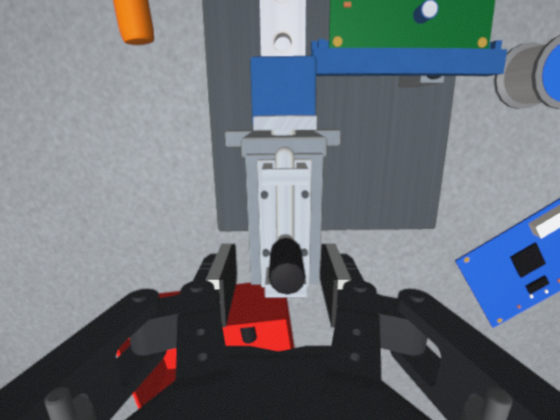

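The knob's column (287,265) lies between the fingers but about 4 mm off centre. I correct that, then close.

```bash
python3 -m crank '[[0,0,0,6.5,3.5,0,0],[0,0,0,6.5,3.5,0,0],[0,0,0,6.5,3.5,0,-0.4],[0,0,0,6.5,3.5,0,-0.8],[0,0,0,6.5,3.5,0,-1],[0,0,0,6.5,3.5,0,-1],[0,0,0,6.5,3.5,0,-1]]'
python3 -c "
from h import *
to([.5445,-.157,.152],1.7044)"
```

```text
clock: 2.67
tool_pos: [0.5442, -0.1553, 0.1529]
tcp_rot: [-0.001, 0.661, 0.751, -0.001]
force: [-3.6, 0.0, 5.2]
gripper_width: 0.0138
grip_force: 58.4
t 2.67 pos [ 0.5442 -0.1553  0.1529] F [-3.6  0.   5.2] w 0.0138 tilt [-0.12 -0.04] shift [-1.7  0.   0.9] turn -0.4
```

```bash
python3 -m crank '[[0,0,0,5,0,0,-1],[0,0,0,10,0,0,-1],[0,0,0,15,0,0,-1],[0,0,0,20,0,0,-1],[0,0,0,23,0,0,-1],[0,0,0,23,0,0,-1]]'
python3 -c "
from h import *
to([.5445,-.157,.152],1.7044)"
```

```text
clock: 3.17
tool_pos: [0.5412, -0.1333, 0.1529]
tcp_rot: [-0.0, 0.661, 0.75, -0.002]
force: [-3.5, -1.1, 5.7]
gripper_width: 0.0138
grip_force: 58.5
t 3.17 pos [ 0.5412 -0.1333  0.1529] F [-3.5 -1.1  5.7] w 0.0138 tilt [-0.12 -0.13] shift [-23.9   0.3   0.9] turn -0.4
```

```bash
python3 -m crank '[[0,0,0,2,0,0,-1],[0,0,0,4,0,0,-1],[0,0,0,6,0,0,-1],[0,0,0,7,0,0,-1],[0,0,0,7,0,0,-1]]'
python3 -c "
from h import *
to([.5445,-.157,.152],1.7044)
save('w3','wrist')"
```

```text
clock: 3.58
tool_pos: [0.5412, -0.1329, 0.1529]
tcp_rot: [0.004, 0.663, 0.749, -0.004]
force: [-1.4, -10.2, 3.3]
gripper_width: 0.014
grip_force: 58.4
t 3.58 pos [ 0.5412 -0.1329  0.1529] F [ -1.4 -10.2   3.3] w 0.014 tilt [ 0.01 -0.6 ] shift [-24.3   0.4   1.1] turn -0.6
```

View pics/w3.png

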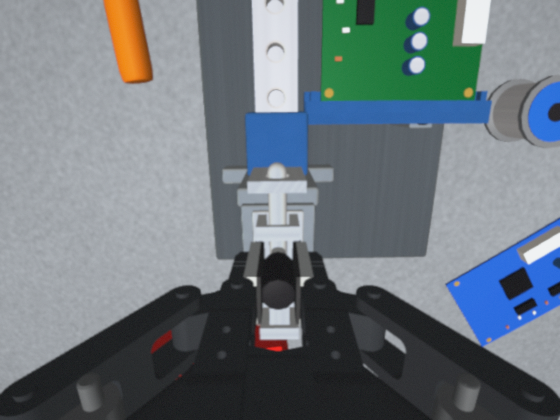

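The rod's tip now shows beyond the keeper plate at (277,170), and the bolt has stopped after about 22 mm. One firmer push will confirm it is at its stop.

```bash
python3 -m crank '[[0,0,0,3,0,0,-1],[0,0,0,6,0,0,-1],[0,0,0,6,0,0,-1]]'; python3 -m crank '[[0,0,0,-5,0,0,-1],[0,0,0,-12,0,0,-0.8],[0,0,0,-12,0,0,-0.4],[0,0,0,-12,0,0,0],[0,0,0,-12,0,0,0]]'
python3 -c "
from h import *
to([.5445,-.157,.152],1.7044)"
```

```text
clock: 3.88
tool_pos: [0.5411, -0.1325, 0.1529]
tcp_rot: [0.007, 0.664, 0.748, -0.006]
force: [1.4, -19.1, 1.3]
gripper_width: 0.0141
grip_force: 58.5
clock: 4.3
tool_pos: [0.5425, -0.1304, 0.152]
tcp_rot: [-0.0, 0.66, 0.751, 0.001]
force: [0.4, 1.2, -0.1]
gripper_width: 0.0429
grip_force: 0.0
t 4.3 pos [ 0.5425 -0.1304  0.152 ] F [ 0.4  1.2 -0.1] w 0.0429 tilt [0.04 0.06] shift [-26.6  -1.4   0. ] turn -0.3
```

```bash
python3 -m crank '[[0,0,0,0,0,-40,0],[0,0,0,0,0,-70,0.3],[0,0,0,40,0,-80,0.3],[0,0,0,80,0,-80,0.3],[0,0,0,120,0,-80,0.3],[0,0,0,160,0,-80,0.3],[0,0,0,200,0,-80,0.3],[0,0,0,200,0,-80,0.3]]' >/dev/null
python3 -m crank '[[0,0,0,20,0,0,0.3],[0,0,0,20,0,0,0.3],[0,0,0,20,0,0,0.3]]' >/dev/null
python3 - <<'E'
from h import *
to([.5038,.1435,.1205],1.7044)
c=arm.calibration('wrist'); im=save('w4','wrist')
h=cv2.cvtColor(im,cv2.COLOR_RGB2HSV)
m=(((h[...,0]<8)|(h[...,0]>172))&(h[...,1]>150)&(h[...,2]>70)).astype(np.uint8)
n,l,st,ce=cv2.connectedComponentsWithStats(m);i=1+np.argmax(st[1:,4]);print(st[i],ce[i])
for z in(.120,.1315): print(plane(c,[ce[i]],z))
E
```

```text
t 5.22 pos [0.514  0.0882 0.2321] F [-0.1 -0.7  0.3] w 0.0554 tilt [0.01 0.03] shift [ 56.1  -2.9 111.6] turn -0.1
[257 116  33  35 910] [272.85934066 133.08241758]
[[0.50279979 0.14504963 0.12      ]]
[[0.50289835 0.1458354  0.1315    ]]
```

View pics/w4.png

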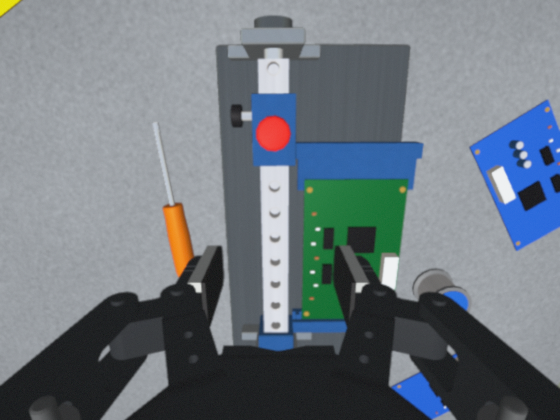

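The red knob is at (273,133) on the sleeve, about (0.503, 0.145), with clear room around it for the fingers. The side screw at (240,116) is lower. I'll move above the knob and descend.

```bash
python3 -m crank '[[0,0,0,40,-3,0,0.3],[0,0,0,57,-3,20,0.3],[0,0,0,57,-3,50,0.3],[0,0,0,57,-3,80,0.3],[0,0,0,57,-3,80,0.3],[0,0,0,57,-3,80,0.3]]' >/dev/null
python3 - <<'E'
from h import *
to([.5033,.145,.121],1.7044)
c=arm.calibration('wrist'); im=save('w5','wrist')
h=cv2.cvtColor(im,cv2.COLOR_RGB2HSV)
m=(((h[...,0]<8)|(h[...,0]>172))&(h[...,1]>150)&(h[...,2]>70)).astype(np.uint8)
n,l,st,ce=cv2.connectedComponentsWithStats(m);i=1+np.argmax(st[1:,4]);print(st[i],ce[i])
for z in(.1205,.127): print(plane(c,[ce[i]],z))
E
```

```text
t 5.77 pos [0.5037 0.1411 0.1511] F [-0.  -0.5  0.2] w 0.0553 tilt [-0.19 -0.1 ] shift [ 3.9  0.2 30.1] turn -0.5
[ 254  215   47   56 2076] [277.1517341  243.31695568]
[[0.50292161 0.14472484 0.1205    ]]
[[0.50260554 0.14765268 0.127     ]]
```

```bash
python3 -m crank '[[0,0,0,3.5,0,15,0.3],[0,0,0,3.5,0,29,0.3],[0,0,0,3.5,0,29,0.3],[0,0,0,3.5,0,29,-0.2],[0,0,0,3.5,0,29,-0.5],[0,0,0,3.5,0,29,-1],[0,0,0,3.5,0,29,-1],[0,0,0,3.5,0,29,-1]]'
python3 -c "
from h import *
to([.503,.145,.121],1.7044)"
```

```text
clock: 6.48
tool_pos: [0.5027, 0.1462, 0.1248]
tcp_rot: [-0.0, 0.661, 0.75, -0.001]
force: [-3.7, -1.5, 6.3]
gripper_width: 0.0244
grip_force: 58.5
t 6.48 pos [0.5027 0.1462 0.1248] F [-3.7 -1.5  6.3] w 0.0244 tilt [-0.05 -0.06] shift [-1.2  0.1  3.8] turn -0.4
```

```bash
python3 -m crank '[[0,0,0,0,0,-4,-1],[0,0,0,0,0,-8,-1],[0,0,0,0,0,-12,-1],[0,0,0,0,0,-12,-1],[0,0,0,0,0,-12,-1]]'
python3 -c "
from h import *
to([.503,.145,.121],1.7044)"
```

```text
clock: 6.9
tool_pos: [0.5027, 0.1461, 0.1347]
tcp_rot: [-0.001, 0.661, 0.751, -0.001]
force: [-2.4, 0.8, -7.6]
gripper_width: 0.0243
grip_force: 59.3
t 6.9 pos [0.5027 0.1461 0.1347] F [-2.4  0.8 -7.6] w 0.0243 tilt [-0.12 -0.03] shift [-1.2  0.2 13.7] turn -0.4
```

```bash
python3 -m crank '[[0,0,0,0,0,-1,-1],[0,0,0,0,0,-2.2,-1],[0,0,0,0,0,-2.2,-1]]'
python3 -c "
from h import *
to([.503,.145,.121],1.7044)"
```

```text
clock: 7.15
tool_pos: [0.5028, 0.1462, 0.1368]
tcp_rot: [-0.001, 0.661, 0.751, -0.001]
force: [-3.1, -0.6, -7.9]
gripper_width: 0.0242
grip_force: 59.3
t 7.15 pos [0.5028 0.1462 0.1368] F [-3.1 -0.6 -7.9] w 0.0242 tilt [-0.13 -0.05] shift [-1.2  0.1 15.8] turn -0.4
```

```bash
python3 -m crank '[[0,0,0,-4,0,0,-1],[0,0,0,-9,0,0,-1],[0,0,0,-14,0,0,-1],[0,0,0,-19,0,0,-1],[0,0,0,-23,0,0,-1],[0,0,0,-25,0,0,-1],[0,0,0,-25,0,0,-1]]'
python3 -c "
from h import *
d=np.array([.1332,-.9911,0])*.025
to(np.array([.5028,.1462,.1248])+d,1.7044)"
```

```text
clock: 7.73
tool_pos: [0.5064, 0.12, 0.137]
tcp_rot: [0.0, 0.661, 0.75, -0.001]
force: [-4.3, -0.6, -8.9]
gripper_width: 0.0246
grip_force: 59.2
t 7.73 pos [0.5064 0.12   0.137 ] F [-4.3 -0.6 -8.9] w 0.0246 tilt [-0.09 -0.11] shift [ 1.5 -0.1 12.2] turn -0.4
```

```bash
python3 -m crank '[[0,0,0,1,0,0,-1],[0,0,0,1.5,0,0,-1],[0,0,0,1.5,0,0,-1]]'
python3 -c "
from h import *
d=np.array([.1332,-.9911,0])*.025
to(np.array([.5028,.1462,.1248])+d,1.7044)"
```

```text
clock: 7.98
tool_pos: [0.5063, 0.1208, 0.1369]
tcp_rot: [0.001, 0.661, 0.75, -0.002]
force: [-4.2, -1.7, -7.7]
gripper_width: 0.024
grip_force: 59.2
t 7.98 pos [0.5063 0.1208 0.1369] F [-4.2 -1.7 -7.7] w 0.024 tilt [-0.1  -0.22] shift [ 0.7 -0.  12.1] turn -0.4
```

Within 0.7 mm of the hole. Lower the pin.

```bash
python3 -m crank '[[0,0,0,0.5,0,3,-1],[0,0,0,0.5,0,6,-1],[0,0,0,0.5,0,9,-1],[0,0,0,0.5,0,12,-1],[0,0,0,0.5,0,13,-1],[0,0,0,0.5,0,13,-1]]'
python3 -c "
from h import *
d=np.array([.1332,-.9911,0])*.025
to(np.array([.5028,.1462,.1248])+d,1.7044)"
```

```text
clock: 8.48
tool_pos: [0.5062, 0.1216, 0.125]
tcp_rot: [0.001, 0.661, 0.75, -0.002]
force: [-6.8, -2.8, -1.0]
gripper_width: 0.0242
grip_force: 60.3
t 8.48 pos [0.5062 0.1216 0.125 ] F [-6.8 -2.8 -1. ] w 0.0242 tilt [-0.07 -0.23] shift [-0.2 -0.1  0.2] turn -0.4
```

```bash
python3 -m crank '[[0,0,0,0,0,2,-1],[0,0,0,0,0,3.5,-1],[0,0,0,0,0,3.5,-1],[0,0,0,0,0,3.5,-1]]'
python3 - <<'E'
from h import *
d=np.array([.1332,-.9911,0])*.025
to(np.array([.5028,.1462,.1248])+d,1.7044)
s=save('s2','scene'); t=save('t2','top')
a=cv2.resize(s[180:300,190:370],(600,400),interpolation=cv2.INTER_CUBIC)
cv2.imwrite("pics/crop3.png",a[:,:,::-1])
E
```

```text
clock: 8.82
tool_pos: [0.5061, 0.1226, 0.1246]
tcp_rot: [0.002, 0.661, 0.75, -0.001]
force: [-11.4, -3.6, 21.2]
gripper_width: 0.0243
grip_force: 62.3
t 8.82 pos [0.5061 0.1226 0.1246] F [-11.4  -3.6  21.2] w 0.0243 tilt [ 0.04 -0.24] shift [-1.1 -0.2 -0.2] turn -0.4
```

View pics/crop3.png

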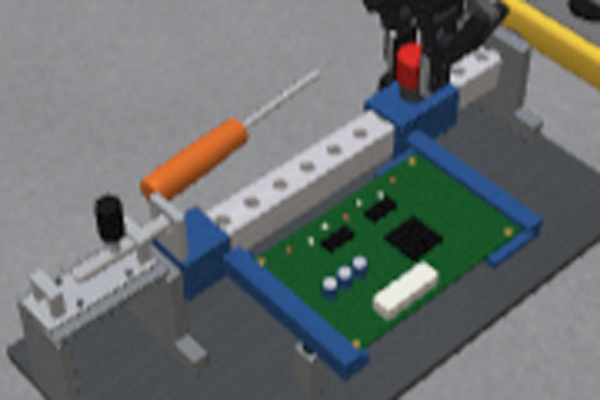

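The pin stops hard at its original height in the next hole. The board's edge is under the lip, the bolt is home, and the bystanders in view are untouched. I'll ease the downward push and hand in.

```bash
python3 -m crank '[[0,0,0,0,0,-1,-1],[0,0,0,0,0,-2,-1],[0,0,0,0,0,-2,-1],[0,0,0,0,0,-2,-1]]'
python3 -c "
from h import *
o=arm.get_obs()
print(arm.close_job() if o['tool_pos'][2]<.1255 and o['grip_force']>40 else 'hold')"
```

```text
clock: 9.25
tool_pos: [0.5061, 0.1225, 0.1248]
tcp_rot: [0.001, 0.661, 0.75, -0.001]
force: [-9.8, -3.1, 6.9]
gripper_width: 0.0242
grip_force: 60.9
the job is handed in; nothing more can be done
None
```

The job is handed in with the verdict not shown: the bolt is home, the pin is seated in the next hole with the board's edge under the jaw's lip, and the gripper is still holding the knob, at 9.25 s of the 43 s allowed.

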